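Lock up a printing forme with the quoin key

ROBOT

A 7-joint arm with a two-finger parallel gripper is mounted at the origin on the work surface. World frame = base frame: x ahead of the robot, y to its left, z up, the work surface at z = 0. Lengths are in m, angles in rad, forces in N, time in s.
With the tool pointing down it reaches from about 0.425 to 0.875 m from the base axis. Payload 4.7 kg.
Tool frame: the origin (TCP) lies where the fingers leave the gripper's body, on its centre line; the fingertips stand 70 mm ahead of it and the grasp point (between the pads) lies 51 mm ahead of it; z points along the fingers, y is the direction in which the jaws open and shut (so a half turn about z gives the same grasp; the last joint's range is limited). The gripper opens to 87 mm and grips with 3 to 60 N. Pads are 19 mm wide; open, the fingers measure 117 mm over their backs; the gripper's body (75 mm by 190 mm) begins 51 mm behind the grasp point.
Start: joints at [-1.265, 0.321, -0.07, 1.45, 0.023, 1.371, -0.057], TCP at [0.187, 0.623, 0.292] pointing down, gripper open.
Joint ranges: [-2.86, 2.86], [-0.3, 2.09], [-1.38, 1.24], [0.06, 2.45], [-1.56, 4.7], [0.09, 2.05], [-2.69, 2.69]. Speed limits (rad/s): [2.57, 2.57, 3.14, 3.14, 3.14, 3.14, 3.14].

INTERFACE

Orientations are given as [roll, pitch, yaw] about the fixed x, y, z axes, in that order (R = Rz(yaw) Ry(pitch) Rx(roll)).
In Python, from bench import * gives the robot as it stands. The module is installed in compiled form; this text tells all that it offers.
- The arm moves only by the shell command python3 -m jog 'ROWS' [OPENING] [FORCE]. ROWS is JSON, a list of rows, each an object of numbers: "tx", "ty", "tz": the shift along the tool's x, y, z in cm; "yaw": the turn about the tool's z in degrees. In form: [{"tx": .., "ty": .., "tz": .., "yaw": ..}, ...]. A call has 1 to 20 rows; each row is the pose to reach, as a shift and turn from the pose measured when the call began, along the tool's axes at that moment; what a row does not reach only later rows make up. A row lasts 1/10 s, in which the tool goes at most 50 mm and 8.59 degrees, less where a joint would pass 70% of its speed; a pose out of reach is approached as far as the arm can. A call with a gripper value outside its range is refused whole. OPENING is the closure, from 0 (fully open) to 1 (shut), set as the call begins (- or left out, the last holds). The fingers move at their own pace and stop on an object; FORCE is the grip in N (left out, the last holds). Time passes only in rows, so rows that repeat a pose let the fingers close. It gives the time, the measured TCP pose, the force and the opening at its end, in the units of the state.
- observe(): the state, without advancing time (a new reading comes with each control period).
- snapshot(name): name is "scene" or "top" or "wrist"; returns the picture (480x640x3 uint8, red, green, blue); there is no depth.
- get_calibration(name): a dict with "fovy" (degrees; the focal length in pixels is half the picture's height over the tangent of half this angle, whatever the lens; pixels are square), "cx", "cy" (the principal point, pixels), "world_from_camera" (4x4, takes a point from camera to world coordinates); the wrist camera has in their place "hand_eye" (4x4, takes a point from camera to tool coordinates, whose origin is the TCP and whose axes are the flange's). Camera axes: x right, y down, z forward; pixel columns grow to the right and rows downward; lengths in m; the calibration is good to about 2 mm. A picture is of the moment at which its call begins: read the wrist's pose just before it. get_calibration takes no time and is no camera call.
- close_job(): hands the job in, once; it reports no verdict.
The state is a dict: "clock": time; "q": joint angles; "dq": joint speeds; "effort": joint torques, N m; "position": TCP position; "tcp_rot": TCP orientation; "force": force on the tool from outside, world axes, zero at the start; "moment": the same for the moment, N m; "opening": finger opening in m.
Only numpy, scipy, OpenCV 4.12 (cv2) and the standard library are available. Lean on these libraries where they do the work, as an engineer would, in place of code of your own. Each camera call takes 0.05 s, during which the arm holds its last target.

TASK

Take the square key from its wooden stand, push it fully home in the quoin's square socket and turn it clockwise, feeling for the moment the loose wooden bar is pinched firmly, but not crushed, against the printing block. Then draw the key out and stand it back in its stand, leaving the forme tight and the jar, ink tin and cards where they are. Never force the key, going in or coming out.

Things in the scene. Friction and masses are not known exactly. Their poses are not given: they have to be found in the camera images.
- key_handle (a point): Centre of the loose key's T-handle (key about 140 g). The handle is a blue bar 60 mm long (x), 16 mm wide (y), 18 mm tall. A 14 mm square steel shank runs down from it, sides parallel to the handle; its foot is 59 mm below this point, the lowest 2.5 mm tapered to 9.5 mm as a lead-in. z up. It stands loosely upright in the stand at the start.
- stand_mouth (a point): Centre of the mouth of the stand's square hole, at the top face of the fixed wooden stand (64 mm square, 30 mm high, z up). The hole is 19 mm square and 25 mm deep, sides parallel to the stand's x and y. With the key standing in it the handle's centre is 34 mm above this point.
- quoin_mouth (a point): Centre of the mouth of the quoin's socket, 30 mm above the bench; axes as the chase. A 15.5 mm square socket, 16 mm deep, in a brass turning piece inside a steel housing (56 by 60 mm, top 2 mm above this point). Key fully home: handle centre 43 mm above this point. The socket starts up to 0.3 rad either way out of square with the chase; this angle is not measured.
- chase: Fixed iron frame, 220 mm square, 20 mm high. Origin: underside centre; quoin axis 62 mm along -x. z up. The quoin turns freely at about 0.15 to 0.2 N m (after up to 0.25 rad of play). Turned clockwise by 0.15 to 1.4 rad its cam pushes the bar along +x onto the block; then the moment climbs 0.15 N m per 0.05 rad: 0.4 to 0.65 N m is a good lock. Let go, it stays, the pinch easing to about half.
- bar: Loose wooden bar (furniture) 24 mm (x) by 176 mm (y) by 11 mm high, lying in the chase between the quoin and the block. Origin: centre of its underside.
- block: Fixed printing block, 78 mm (x) by 150 mm (y), 23 mm high, wood with a copper face. Origin: centre of its underside. At the start a gap of a few mm lies between bar and block; it differs every time.
- key: The key itself; origin at the centre of its foot, 59 mm below the handle's centre, axes as the handle.
- jar: Bystander: glass jar with brass cap, 64 mm wide, 75 mm high; origin under its centre.
- ink_tin: Bystander: ink tin, 84 mm wide, 50 mm high; origin under its centre.
- cards: Bystander: pack of cards with red cover, 92 by 132 by 31 mm; origin under its centre.
There are look-alikes about, which are no part of the job. Leave any purple look-alike of the block alone. Of the things that look like the part that bears stand_mouth, the larger one is meant.

How it is judged:
By the outcome, as a careful person would: the job done as asked, in the order asked, and still so for the second after the job is handed in, with the robot touching nothing.
It also fails if it takes over 64 s, if anything falls off the work surface, if the arm or the gripper's body presses on something with over 40 N, if the wrist force passes 120 N, or if a joint passes its speed limit or range.

## Working session

There is one attempt and no reset: what is moved stays moved. The work goes in short steps, Python scripts to look and compute and a shell command to move; the robot and the scene stay as the last step left them, time stands still between calls to the robot, and variables do not carry over. Pictures are saved under pics/ and viewed, and the job is handed in when it is done.

```bash
mkdir -p pics; cat > h.py <<'E'
from bench import *
import numpy as np, cv2
def save(n,im): cv2.imwrite('pics/'+n+'.png',cv2.cvtColor(im,cv2.COLOR_RGB2BGR))
E
python3 - <<'E'
from h import *
np.set_printoptions(precision=4,suppress=True)
print(observe())
for c in("scene","top","wrist"):
    print(c,get_calibration(c))
    save(c+'0',snapshot(c))
E
```

```text
{'clock': 0.0, 'q': array([-1.2649,  0.3218, -0.0701,  1.4517,  0.0226,  1.3708, -0.0569]), 'dq': array([ 0.0007,  0.0002, -0.    , -0.0012,  0.0021, -0.0004,  0.0009]), 'effort': array([ -0.0004, -49.1286,  -0.4042, -31.2533,  -0.064 ,   0.0436,
         0.0002]), 'position': array([0.1869, 0.6221, 0.2912]), 'tcp_rot': array([-3.1397,  0.0001,  2.8498]), 'force': array([-0.6405,  0.1654,  0.3981]), 'moment': array([-0.0372, -0.0051, -0.0034]), 'opening': 0.08694480782440064}
scene {'fovy': 57.55871340825325, 'cx': 322.05800484081925, 'cy': 234.26228994644626, 'world_from_camera': array([[ 0.5411,  0.6927, -0.4768,  1.0625],
       [ 0.8409, -0.4475,  0.3043, -0.2957],
       [-0.0026, -0.5657, -0.8246,  0.8847],
       [ 0.    ,  0.    ,  0.    ,  1.    ]])}
top {'fovy': 47.316165160578535, 'cx': 311.31057276619896, 'cy': 238.61408520698598, 'world_from_camera': array([[-0.017 , -0.9823,  0.1863,  0.4027],
       [-0.9992,  0.0232,  0.0312, -0.0229],
       [-0.035 , -0.1856, -0.982 ,  1.1428],
       [ 0.    ,  0.    ,  0.    ,  1.    ]])}
wrist {'fovy': 60.36965258947432, 'cx': 319.86152969365276, 'cy': 239.8971874122178, 'hand_eye': array([[-0.0003, -0.9686, -0.2485,  0.0681],
       [ 1.    , -0.0003, -0.0002, -0.0003],
       [ 0.0001, -0.2485,  0.9686, -0.0918],
       [ 0.    ,  0.    ,  0.    ,  1.    ]])}
```

View pics/scene0.png

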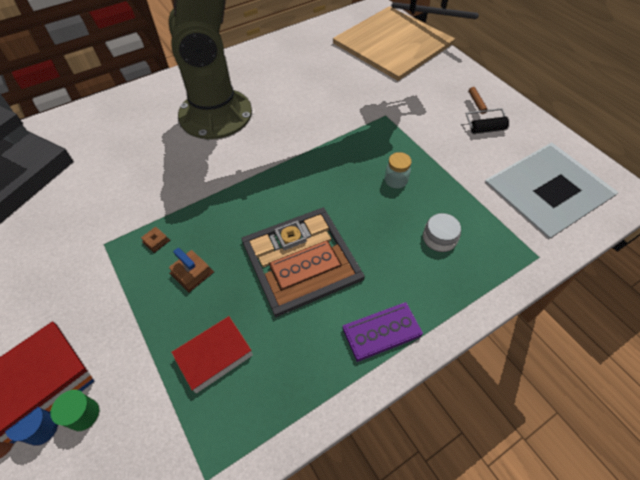

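View pics/top0.png

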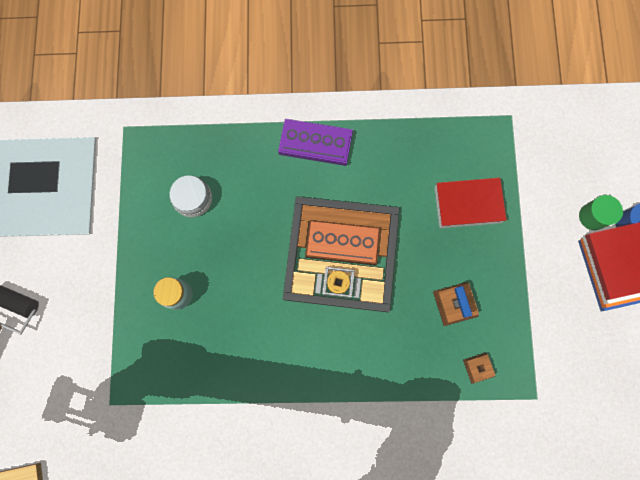

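View pics/wrist0.png

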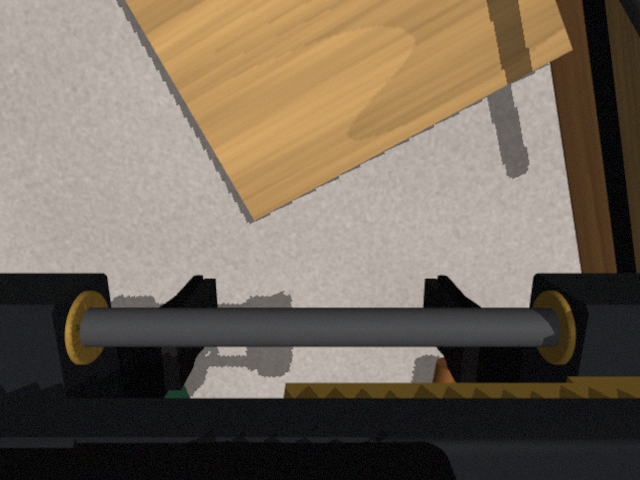

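The scene view shows the key with its blue handle in the larger stand at (188,265), with a smaller look-alike stand at (154,239). The quoin is at (291,235) and the purple look-alike block at (383,332). In the top view the stand is at (457,302), the small one at (480,368), and the quoin at (339,282). I choose the larger stand, the one holding the key. Next I'll check that in a close crop and measure.

```bash
python3 - <<'E'
import cv2,numpy as np
t=cv2.imread('pics/top0.png');s=cv2.imread('pics/scene0.png')
a=cv2.resize(t[260:400,420:520],(400,560),interpolation=cv2.INTER_CUBIC)
b=cv2.resize(s[220:300,135:235],(400,320),interpolation=cv2.INTER_CUBIC)
o=np.zeros((560,800,3),np.uint8);o[:,:400]=a;o[:320,400:]=b
cv2.imwrite('pics/crop1.png',o)
cv2.imwrite('pics/crop2.png',np.hstack([cv2.resize(t[190:320,275:405],(400,400),interpolation=cv2.INTER_CUBIC),cv2.resize(s[200:320,235:365],(400,400),interpolation=cv2.INTER_CUBIC)]))
E
```

```text
(no output)
```

View pics/crop1.png

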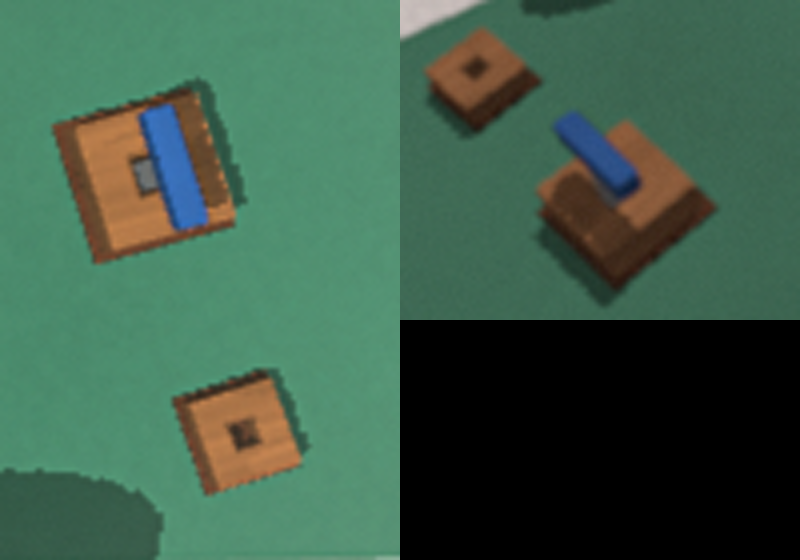

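View pics/crop2.png

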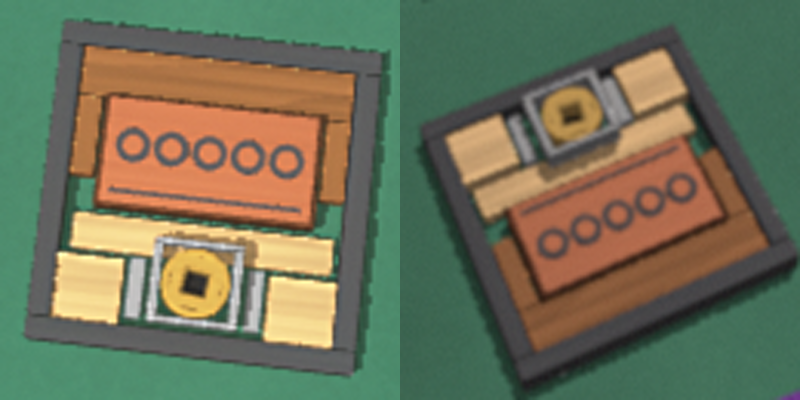

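The crop confirms it: the blue handle stands in the larger stand, with the steel shank in its hole. The smaller stand is empty. The copper block and the quoin are inside the chase.

```bash
cat >> h.py <<'E'
from scipy.spatial.transform import Rotation as Ro
def cam(name,st=None):
    c=get_calibration(name); f=240/np.tan(np.radians(c['fovy'])/2)
    if name=='wrist':
        T=np.eye(4); T[:3,:3]=Ro.from_euler('xyz',st['tcp_rot']).as_matrix(); T[:3,3]=st['position']
        T=T@c['hand_eye']
    else: T=c['world_from_camera']
    return f,c['cx'],c['cy'],T
def ray(C,p):
    f,cx,cy,T=C; d=T[:3,:3]@np.array([(p[0]-cx)/f,(p[1]-cy)/f,1.]); return T[:3,3],d/np.linalg.norm(d)
def onz(C,p,z):
    o,d=ray(C,p); return o+d*(z-o[2])/d[2]
def tri(A,B):
    M=np.zeros((3,3));b=np.zeros(3)
    for o,d in(A,B):
        P=np.eye(3)-np.outer(d,d);M+=P;b+=P@o
    x=np.linalg.solve(M,b); return x,[np.linalg.norm((np.eye(3)-np.outer(d,d))@(x-o)) for o,d in(A,B)]
def blob(im,f,roi=None):
    h=cv2.cvtColor(im,cv2.COLOR_RGB2HSV); m=cv2.inRange(h,*f)
    if roi: k=np.zeros_like(m);k[roi[1]:roi[3],roi[0]:roi[2]]=255;m&=k
    cs,_=cv2.findContours(m,cv2.RETR_EXTERNAL,cv2.CHAIN_APPROX_NONE)
    return max(cs,key=cv2.contourArea),m
BLUE=(np.array([100,120,60]),np.array([122,255,255]))
E
python3 - <<'E'
from h import *
np.set_printoptions(precision=4,suppress=True)
rd=lambda n:cv2.cvtColor(cv2.imread(f'pics/{n}.png'),cv2.COLOR_BGR2RGB)
t,s=rd('top0'),rd('scene0');Ct,Cs=cam('top'),cam('scene')
ct,_=blob(t,BLUE,(420,260,520,340));cs,_=blob(s,BLUE,(135,230,235,300))
rt,rs=cv2.minAreaRect(ct),cv2.minAreaRect(cs);print(rt,rs,cv2.boxPoints(rt))
print('handle',tri(ray(Ct,rt[0]),ray(Cs,rs[0])), onz(Ct,rt[0],.071))
b=cv2.boxPoints(rt); print('handle top box',[onz(Ct,p,.073) for p in b])
k=lambda x,y:(275+x*130/400,190+y*130/400); k2=lambda x,y:(235+(x-400)*130/400,200+y*120/400)
q=k(196,283);q2=k2(570,112)
print('quoin',tri(ray(Ct,q),ray(Cs,q2)),onz(Ct,q,.030))
for p in[(70,20),(385,55),(352,373),(27,337)]: print('chase',onz(Ct,k(*p),.02))
c=lambda x,y:(420+x/4,260+y/4)
sq=[(75,128),(195,92),(235,220),(107,252)]
print('stand',[onz(Ct,c(*p),.03) for p in sq],np.mean([onz(Ct,c(*p),.03) for p in sq],0))
E
```

```text
((462.8135681152344, 301.2430725097656), (30.665210723876953, 9.033940315246582), 72.47443389892578) ((183.75001525878906, 257.75), (24.748737335205078, 7.071067810058594), 45.0) [[453.8891 287.9824]
 [462.5038 285.262 ]
 [471.738  314.5038]
 [463.1234 317.2242]]
handle (array([ 0.4763, -0.2816,  0.0645]), [np.float64(0.0006334161872552519), np.float64(0.0006334161872552824)]) [ 0.476  -0.2794  0.071 ]
handle top box [array([ 0.5018, -0.2635,  0.073 ]), array([ 0.5067, -0.2804,  0.073 ]), array([ 0.4502, -0.2942,  0.073 ]), array([ 0.4454, -0.2774,  0.073 ])]
quoin (array([ 0.5232, -0.0416,  0.026 ]), [np.float64(0.00012200788380137189), np.float64(0.00012200788380135991)]) [ 0.5227 -0.0417  0.03  ]
chase [0.7072 0.0401 0.02  ]
chase [ 0.6769 -0.1746  0.02  ]
chase [ 0.4623 -0.1429  0.02  ]
chase [0.4901 0.0714 0.02  ]
stand [array([ 0.4983, -0.2424,  0.03  ]), array([ 0.5152, -0.3036,  0.03  ]), array([ 0.4509, -0.3188,  0.03  ]), array([ 0.4363, -0.2546,  0.03  ])] [ 0.4752 -0.2798  0.03  ]
```

```bash
cat >> h.py <<'E'
np.set_printoptions(precision=4,suppress=True)
def goto(p,yaw=None):
    s=observe();R=Ro.from_euler('xyz',s['tcp_rot']).as_matrix()
    d=R.T@(np.array(p)-s['position'])*100
    dy=0 if yaw is None else -np.degrees((yaw-s['tcp_rot'][2]+np.pi)%(2*np.pi)-np.pi)
    print('tx %.2f ty %.2f tz %.2f yaw %.1f'%(*d,dy), 'q',s['q'],'clock',s['clock'])
E
python3 -c "
from h import *
goto([.518,-.076,.25],1.43)"
```

```text
tx -51.79 ty -57.34 tz 4.23 yaw 81.4 q [-1.2649  0.3217 -0.0701  1.4514  0.0226  1.3708 -0.0569] clock 0.15
```

```bash
python3 -m jog '[{"tx":-10,"ty":-11,"tz":0,"yaw":16},{"tx":-20,"ty":-22,"tz":1,"yaw":32},{"tx":-30,"ty":-33,"tz":2,"yaw":48},{"tx":-40,"ty":-44,"tz":3,"yaw":64},{"tx":-50,"ty":-55,"tz":4,"yaw":80},{"tx":-51.8,"ty":-57.3,"tz":4.2,"yaw":81.4},{"tx":-51.8,"ty":-57.3,"tz":4.2,"yaw":81.4},{"tx":-51.8,"ty":-57.3,"tz":4.2,"yaw":81.4},{"tx":-51.8,"ty":-57.3,"tz":4.2,"yaw":81.4},{"tx":-51.8,"ty":-57.3,"tz":4.2,"yaw":81.4},{"tx":-51.8,"ty":-57.3,"tz":4.2,"yaw":81.4},{"tx":-51.8,"ty":-57.3,"tz":4.2,"yaw":81.4},{"tx":-51.8,"ty":-57.3,"tz":4.2,"yaw":81.4},{"tx":-51.8,"ty":-57.3,"tz":4.2,"yaw":81.4},{"tx":-51.8,"ty":-57.3,"tz":4.2,"yaw":81.4},{"tx":-51.8,"ty":-57.3,"tz":4.2,"yaw":81.4},{"tx":-51.8,"ty":-57.3,"tz":4.2,"yaw":81.4},{"tx":-51.8,"ty":-57.3,"tz":4.2,"yaw":81.4},{"tx":-51.8,"ty":-57.3,"tz":4.2,"yaw":81.4},{"tx":-51.8,"ty":-57.3,"tz":4.2,"yaw":81.4}]'
python3 -c "
from h import *
goto([.518,-.076,.25],1.43)
s=observe();print(s['tcp_rot'],s['dq'])
"
```

```text
clock: 2.15
position: [0.518, -0.074, 0.2503]
tcp_rot: [-3.141, 0.001, 1.432]
force: [0.5, 1.2, 0.7]
opening: 0.087
tx -0.20 ty 0.03 tz 0.03 yaw 0.1 q [-0.5812  0.0792  0.7104  1.8429 -0.054   1.2394  0.0062] clock 2.15
[-3.1413  0.0006  1.4318] [ 0.0001 -0.0013  0.0054 -0.0013  0.0015 -0.002   0.0017]
```

```bash
cat >> h.py <<'E'
import pickle
def wsnap(n):
    s=observe(); im=snapshot('wrist'); save(n,im); pickle.dump(s,open(f'pics/{n}.pkl','wb')); return s,im
E
python3 -c "
from h import *
wsnap('wq1')
goto([.518,-.03,.30],1.43)"
```

```text
tx 4.37 ty -0.62 tz -4.97 yaw 0.1 q [-0.5812  0.0793  0.7107  1.8427 -0.0539  1.2394  0.0063] clock 2.2
```

View pics/wq1.png

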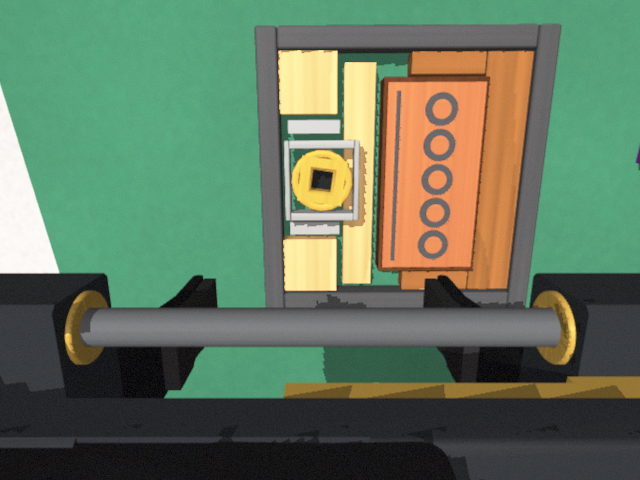

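The wrist view shows the socket as a dark square at (321,180), turned a few degrees from the chase. The bar is at x≈360 and the copper block at (433,175).

```bash
python3 -m jog '[{"tx":-1.5,"tz":3},{"tx":-3,"tz":6},{"tx":-3.5,"tz":8},{"tx":-3.5,"tz":8},{"tx":-3.5,"tz":8}]'
python3 - <<'E'
from h import *
wsnap('wq2')
im=[cv2.imread(f'pics/wq{i}.png') for i in(1,2)]
cv2.imwrite('pics/wq12.png',np.hstack([cv2.resize(im[0][130:230,270:370],(400,400),interpolation=cv2.INTER_CUBIC),cv2.resize(im[1][20:220,220:420],(400,400),interpolation=cv2.INTER_CUBIC)]))
E
```

```text
validation failed for argument at $[0]...
```

View pics/wq2.png

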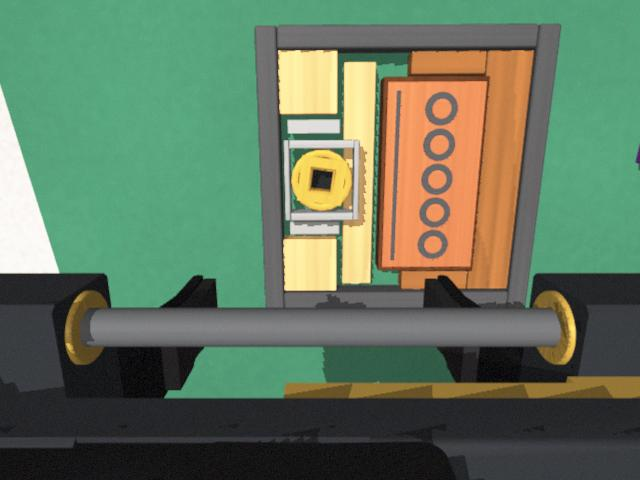

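View pics/wq12.png

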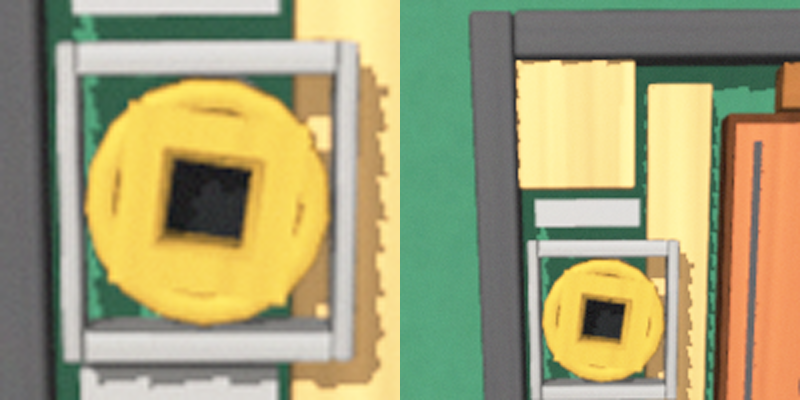

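All four fields are required in each row, so that move was refused and nothing moved.

```bash
python3 -m jog '[{"tx":-1.5,"ty":0,"tz":3,"yaw":0},{"tx":-3,"ty":0,"tz":6,"yaw":0},{"tx":-3.5,"ty":0,"tz":8,"yaw":0},{"tx":-3.5,"ty":0,"tz":8,"yaw":0},{"tx":-3.5,"ty":0,"tz":8,"yaw":0}]'
python3 - <<'E'
from h import *
wsnap('wq2')
im=[cv2.imread(f'pics/wq{i}.png') for i in(1,2)]
cv2.imwrite('pics/wq12b.png',np.hstack([cv2.resize(im[0][130:230,270:370],(400,400),interpolation=cv2.INTER_CUBIC),cv2.resize(im[1][20:220,220:420],(400,400),interpolation=cv2.INTER_CUBIC)]))
E
```

```text
clock: 2.75
position: [0.5134, -0.1086, 0.1708]
tcp_rot: [-3.142, 0.001, 1.432]
force: [0.8, -0.9, 0.4]
opening: 0.087
```

View pics/wq12b.png

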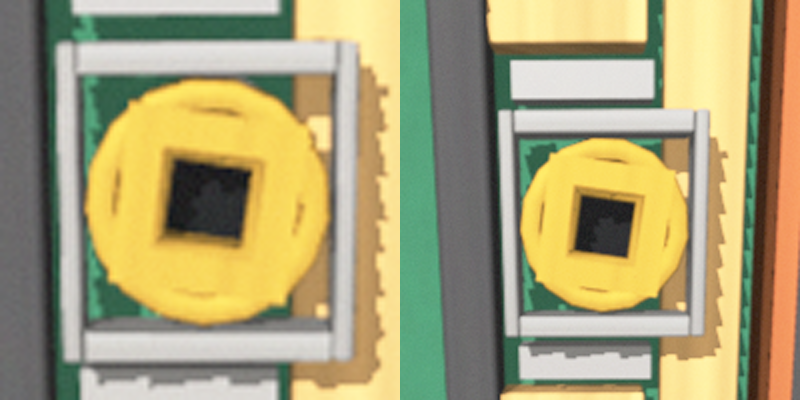

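```bash
cat > q.py <<'E'
from h import *
P=[]
for n,roi in(('wq1',(285,140,360,225)),('wq2',(275,80,370,190))):
    im=cv2.cvtColor(cv2.imread(f'pics/{n}.png'),cv2.COLOR_BGR2RGB);s=pickle.load(open(f'pics/{n}.pkl','rb'));C=cam('wrist',s)
    hsv=cv2.cvtColor(im,cv2.COLOR_RGB2HSV)
    m=cv2.inRange(hsv,np.array([19,110,195]),np.array([28,255,255]));k=np.zeros_like(m);k[roi[1]:roi[3],roi[0]:roi[2]]=255;m&=k
    cs,h=cv2.findContours(m,cv2.RETR_CCOMP,cv2.CHAIN_APPROX_NONE)
    holes=[c for c,hh in zip(cs,h[0]) if hh[3]>=0];c=max(holes,key=cv2.contourArea)
    r=cv2.minAreaRect(c);b=cv2.boxPoints(r);P.append((C,r[0]))
    W=np.array([onz(C,p,.03) for p in b]);e=[np.linalg.norm(W[i]-W[i-1])for i in range(4)]
    a=[np.degrees(np.arctan2(*(W[i]-W[i-1])[1::-1]))%90 for i in range(4)]
    print(n,r,'centre',W.mean(0),'edges',e,'ang',a)
print(tri(ray(P[0][0],P[0][1]),ray(P[1][0],P[1][1])))
C=P[0][0]
print('chase edges',[onz(C,p,.02) for p in[(262,27),(557,27)]])
E
python3 q.py
```

```text
wq1 ((320.8414611816406, 179.4268341064453), (23.853212356567383, 24.07407569885254), 6.34019136428833) centre [ 0.5228 -0.0403  0.03  ] edges [np.float64(0.018081620866267453), np.float64(0.018016796787915703), np.float64(0.017822829244707662), np.float64(0.018044238500869496)] ang [np.float64(75.66620920314443), np.float64(75.26536141098973), np.float64(75.75427446881454), np.float64(76.08778466975103)]
wq2 ((321.041015625, 131.04917907714844), (32.68340301513672, 34.67518615722656), 5.19442892074585) centre [ 0.5231 -0.0404  0.03  ] edges [np.float64(0.01799407406102249), np.float64(0.018269065186861687), np.float64(0.017634157410101502), np.float64(0.01829784504669928)] ang [np.float64(76.94437054100453), np.float64(76.12354471437435), np.float64(77.04311483440077), np.float64(77.25194910915026)]
(array([ 0.523 , -0.0403,  0.0294]), [np.float64(0.0001419177503556899), np.float64(0.00014191775035583853)])
chase edges [array([0.4962, 0.0714, 0.02  ]), array([0.7039, 0.0422, 0.02  ])]
```

```bash
python3 -c "
from h import *
goto([.432,-.291,.23],.245)"
```

```text
tx -19.21 ty -5.59 tz -5.85 yaw 68.0 q [-0.5121  0.1791  0.7355  1.9293 -0.1357  1.0812  0.1408] clock 2.8
```

```bash
python3 -m jog '[{"tx":-1,"ty":0,"tz":-3,"yaw":8},{"tx":-5,"ty":-1.5,"tz":-5,"yaw":16},{"tx":-9,"ty":-2.5,"tz":-5.8,"yaw":24},{"tx":-13,"ty":-4,"tz":-5.8,"yaw":32},{"tx":-17,"ty":-5,"tz":-5.8,"yaw":40},{"tx":-19.2,"ty":-5.6,"tz":-5.8,"yaw":48},{"tx":-19.2,"ty":-5.6,"tz":-5.8,"yaw":56},{"tx":-19.2,"ty":-5.6,"tz":-5.8,"yaw":64},{"tx":-19.2,"ty":-5.6,"tz":-5.8,"yaw":68},{"tx":-19.2,"ty":-5.6,"tz":-5.8,"yaw":68},{"tx":-19.2,"ty":-5.6,"tz":-5.8,"yaw":68}]'
python3 -c "
from h import *
wsnap('wk1');print(observe()['q'])"
```

```text
clock: 3.9
position: [0.4327, -0.2906, 0.2305]
tcp_rot: [3.14, -0.003, 0.248]
force: [-1.0, -0.2, 0.1]
opening: 0.0867
[-0.3933  0.1163  1.0043  1.8809 -0.1068  1.1974 -0.6761]
```

View pics/wk1.png

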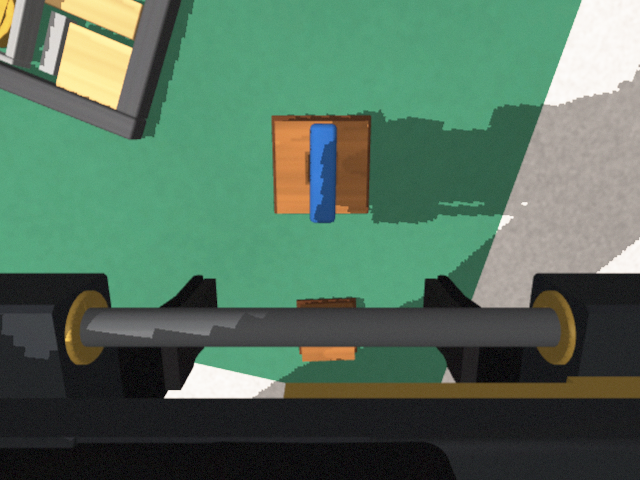

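The view shows the handle upright in the image at (323,173), with the stand top centred at about (322,165).

```bash
python3 -m jog '[{"tx":-0.5,"ty":0,"tz":3,"yaw":0},{"tx":-1,"ty":0,"tz":5,"yaw":0},{"tx":-1,"ty":0,"tz":5,"yaw":0},{"tx":-1,"ty":0,"tz":5,"yaw":0}]'
cat > k.py <<'E'
from h import *
P=[];S=[]
for n in('wk1','wk2'):
    im=cv2.cvtColor(cv2.imread(f'pics/{n}.png'),cv2.COLOR_BGR2RGB);s=pickle.load(open(f'pics/{n}.pkl','rb'));C=cam('wrist',s)
    c,m=blob(im,BLUE,(200,20,450,275));r=cv2.minAreaRect(c);b=cv2.boxPoints(r);P.append((C,r[0]))
    W=np.array([onz(C,p,.073) for p in b]);e=[np.linalg.norm(W[i]-W[i-1])for i in range(4)]
    i=int(np.argmax(e));a=np.degrees(np.arctan2(*(W[i]-W[i-1])[1::-1]))
    print(n,r,W.mean(0),e,a)
    for q in (-1,1): pass
    h=cv2.cvtColor(im,cv2.COLOR_RGB2HSV)
    w=cv2.inRange(h,np.array([5,120,40]),np.array([18,255,255]))|m
    w=cv2.morphologyEx(w,cv2.MORPH_CLOSE,np.ones((5,5)))
    k=np.zeros_like(w);k[20:275,200:450]=255;w&=k
    cs,_=cv2.findContours(w,cv2.RETR_EXTERNAL,cv2.CHAIN_APPROX_NONE);c=max(cs,key=cv2.contourArea)
    r=cv2.minAreaRect(c);W=np.array([onz(C,p,.03) for p in cv2.boxPoints(r)]);S.append((C,r[0]));print('stand',r,W.mean(0),[np.linalg.norm(W[i]-W[i-1])for i in range(4)],[np.degrees(np.arctan2(*(W[i]-W[i-1])[1::-1]))%90 for i in range(4)])
print(tri(ray(*P[0]),ray(*P[1])),tri(ray(*S[0]),ray(*S[1])))
E
python3 -c "
from h import *
wsnap('wk2')
im=cv2.imread('pics/wk2.png');cv2.imwrite('pics/wk2c.png',cv2.resize(im[60:260,230:430],(600,600),interpolation=cv2.INTER_CUBIC))"
python3 k.py
```

```text
clock: 4.35
position: [0.4233, -0.2932, 0.1807]
tcp_rot: [3.14, -0.003, 0.248]
force: [0.5, -0.6, 0.7]
opening: 0.0872
wk1 ((322.5, 173.0), (98.0, 25.0), 90.0) [ 0.4759 -0.2815  0.073 ] [np.float64(0.05824105579942583), np.float64(0.01455754952762597), np.float64(0.05824619518866016), np.float64(0.015428076236759718)] -165.27115133222654
stand ((321.5743408203125, 168.726318359375), (106.73125457763672, 98.21249389648438), 89.25594329833984) [ 0.4747 -0.2815  0.03  ] [np.float64(0.07404841767173737), np.float64(0.06671309855777081), np.float64(0.07401694387896984), np.float64(0.07105792384432691)] [np.float64(13.339617679254543), np.float64(14.925929301315435), np.float64(16.702708499703732), np.float64(14.957119560562063)]
wk2 ((322.8468322753906, 160.92449951171875), (32.41282272338867, 124.30671691894531), 1.0416266918182373) [ 0.476  -0.2815  0.073 ] [np.float64(0.016026514411856325), np.float64(0.0583284298691069), np.float64(0.014894967166891659), np.float64(0.058355507572252746)] -166.1887208119205
stand ((321.0, 159.0), (128.0, 118.0), 90.0) [ 0.4741 -0.2812  0.03  ] [np.float64(0.07287816678242715), np.float64(0.06575516794206697), np.float64(0.07290631017277875), np.float64(0.07089983619948555)] [np.float64(12.228786658568254), np.float64(14.21780353694409), np.float64(16.27349507405154), np.float64(14.1974934187718)]
(array([ 0.4777, -0.281 ,  0.0846]), [np.float64(1.0290929383768105e-05), np.float64(1.029092938360926e-05)]) (array([ 0.4748, -0.2813,  0.0164]), [np.float64(0.0002025229701374299), np.float64(0.0002025229701373443)])
```

View pics/wk2c.png

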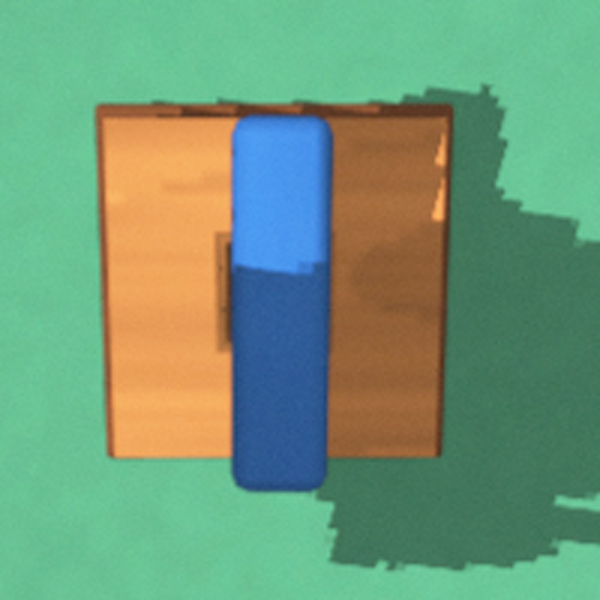

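```bash
python3 - <<'E'
from h import *
s=pickle.load(open('pics/wk2.pkl','rb'));C=cam('wrist',s);Ct=cam('top');Cs=cam('scene')
print('handle',tri(ray(C,(322.85,160.9)),ray(Cs,(183.75,257.75))),tri(ray(C,(322.85,160.9)),ray(Ct,(462.8,301.2))))
print('mouth',onz(C,(322.3,157.3),.03))
for p in[(103,112),(450,112),(440,458),(112,458)]: print(onz(C,(230+p[0]/3,60+p[1]/3),.03))
goto([.476,-.2813,.115],.248)
E
```

```text
handle (array([ 0.4766, -0.2818,  0.0653]), [np.float64(0.00038558773878614425), np.float64(0.00038558773878610245)]) (array([ 0.4766, -0.2814,  0.0627]), [np.float64(0.00010847392841477818), np.float64(0.00010847392841483652)])
mouth [ 0.4765 -0.2814  0.03  ]
[ 0.5004 -0.2419  0.03  ]
[ 0.5163 -0.3045  0.03  ]
[ 0.4531 -0.3209  0.03  ]
[ 0.437  -0.2576  0.03  ]
tx 5.33 ty 0.09 tz 6.65 yaw 0.0 q [-0.3572  0.174   0.9986  1.9494 -0.1661  1.0986 -0.6124] clock 4.4
```

```bash
python3 -m jog '[{"tx":4,"ty":0.1,"tz":0,"yaw":0},{"tx":5.35,"ty":0.1,"tz":1,"yaw":0},{"tx":5.35,"ty":0.1,"tz":3,"yaw":0},{"tx":5.35,"ty":0.1,"tz":5,"yaw":0},{"tx":5.35,"ty":0.1,"tz":6.5,"yaw":0},{"tx":5.35,"ty":0.1,"tz":6.5,"yaw":0},{"tx":5.35,"ty":0.1,"tz":6.5,"yaw":0}]'
python3 -m jog '[{"tx":0,"ty":0,"tz":0,"yaw":0},{"tx":0,"ty":0,"tz":0,"yaw":0},{"tx":0,"ty":0,"tz":0,"yaw":0},{"tx":0,"ty":0,"tz":0,"yaw":0},{"tx":0,"ty":0,"tz":0,"yaw":0},{"tx":0,"ty":0,"tz":0,"yaw":0},{"tx":0,"ty":0,"tz":0,"yaw":0},{"tx":0,"ty":0,"tz":0,"yaw":0}]' 1 20
python3 -c "
from h import *
s=observe();print(s)"
```

```text
clock: 5.1
position: [0.4767, -0.2816, 0.1173]
tcp_rot: [3.139, -0.005, 0.249]
force: [-0.4, -0.5, 1.0]
opening: 0.0871
clock: 5.9
position: [0.4766, -0.2816, 0.1173]
tcp_rot: [3.139, -0.005, 0.249]
force: [0.6, 0.3, -1.3]
opening: 0.0312
{'clock': 5.9, 'q': array([-0.2825,  0.3789,  0.9059,  1.9147, -0.3528,  1.0097, -0.543 ]), 'dq': array([ 0.0012, -0.0002, -0.0006,  0.0007,  0.    , -0.0009,  0.0011]), 'effort': array([ -0.0043, -33.5334,   8.9834, -25.5369,  -0.0713,  -0.0302,
        -0.0005]), 'position': array([ 0.4766, -0.2816,  0.1173]), 'tcp_rot': array([ 3.1388, -0.0046,  0.2486]), 'force': array([ 0.5551,  0.2823, -1.3425]), 'moment': array([-0.0887,  0.1543,  0.0068]), 'opening': 0.031192076269668436}
```

```bash
python3 -m jog '[{"tx":0,"ty":0,"tz":0.2,"yaw":0},{"tx":0,"ty":0,"tz":0.2,"yaw":0},{"tx":0,"ty":0,"tz":0.2,"yaw":0},{"tx":0,"ty":0,"tz":0.2,"yaw":0},{"tx":0,"ty":0,"tz":0.2,"yaw":0}]' 1 60
python3 -c "
from h import *
s=observe();print(s['force'],s['moment'],s['opening'],s['position'])"
```

```text
clock: 6.4
position: [0.4765, -0.2815, 0.1151]
tcp_rot: [3.139, -0.004, 0.249]
force: [0.5, -0.2, -1.3]
opening: 0.0157
[ 0.5081 -0.209  -1.257 ] [-0.102   0.1325  0.0091] 0.015711352255197136 [ 0.4765 -0.2815  0.1151]
```

```bash
python3 -m jog '[{"tx":0,"ty":0,"tz":-1,"yaw":0},{"tx":0,"ty":0,"tz":-2.5,"yaw":0},{"tx":0,"ty":0,"tz":-4.5,"yaw":0},{"tx":0,"ty":0,"tz":-6.5,"yaw":0},{"tx":0,"ty":0,"tz":-6.5,"yaw":0},{"tx":0,"ty":0,"tz":-6.5,"yaw":0}]'
python3 -c "
from h import *
s=observe();print(s['force'],s['moment'],s['opening'])
save('s1',snapshot('scene')[180:320,120:340]);wsnap('wh1')
im=cv2.imread('pics/s1.png');cv2.imwrite('pics/s1.png',cv2.resize(im,None,fx=3,fy=3))
goto([.523,-.0403,.175],1.332)"
```

```text
clock: 7.0
position: [0.4765, -0.2814, 0.1807]
tcp_rot: [3.139, -0.006, 0.249]
force: [-0.4, 0.3, -2.1]
opening: 0.0156
[-0.4119  0.28   -2.1181] [-0.0598  0.194   0.0076] 0.015597897603926495
tx 10.50 ty -22.17 tz 0.44 yaw -62.1 q [-0.3427  0.2877  0.9589  1.8637 -0.2627  1.1197 -0.61  ] clock 7.1
```

View pics/s1.png

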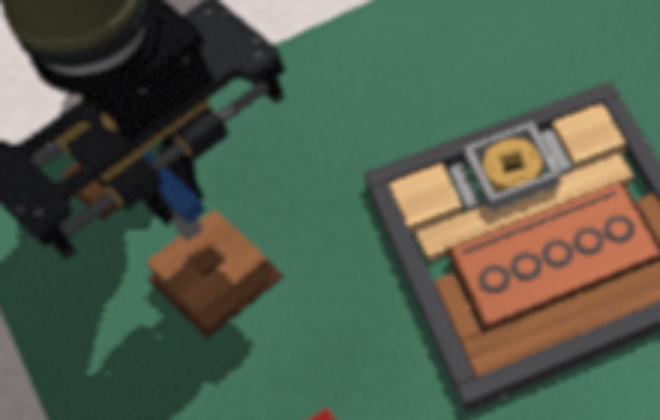

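View pics/wh1.png

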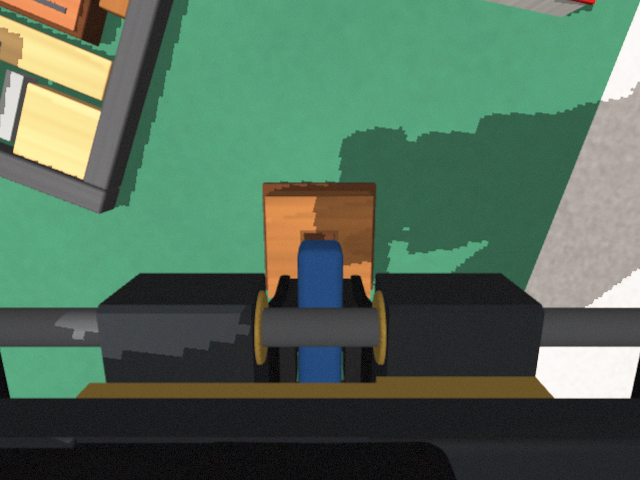

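The key is gripped square, with the handle centred at column 321 in the wrist view. The stand stays empty behind it. Next I move over the quoin.

```bash
python3 -m jog '[{"tx":1,"ty":-2,"tz":0,"yaw":-7},{"tx":2.5,"ty":-5,"tz":0.2,"yaw":-14},{"tx":4,"ty":-9,"tz":0.4,"yaw":-21},{"tx":6,"ty":-13,"tz":0.4,"yaw":-28},{"tx":8,"ty":-17,"tz":0.4,"yaw":-35},{"tx":9.5,"ty":-20,"tz":0.4,"yaw":-42},{"tx":10.5,"ty":-22.2,"tz":0.4,"yaw":-49},{"tx":10.5,"ty":-22.2,"tz":0.4,"yaw":-56},{"tx":10.5,"ty":-22.2,"tz":0.4,"yaw":-62},{"tx":10.5,"ty":-22.2,"tz":0.4,"yaw":-62},{"tx":10.5,"ty":-22.2,"tz":0.4,"yaw":-62}]'
cat >> h.py <<'E'
def foot(tgt,yaw,fz):
    s=observe();R=Ro.from_euler('xyz',s['tcp_rot']).as_matrix();f=s['position']+.110*R[:,2]
    d=R.T@(np.array([*tgt,fz])-f)*100
    print('foot',f,'err tool cm',d,'yaw deg',-np.degrees(yaw-s['tcp_rot'][2]),'F',s['force'],'M',s['moment'],'q7',s['q'],s['clock'],s['opening'])
E
python3 -c "
from h import *
foot((.523,-.0403),1.332,.033)
wsnap('wq3')"
```

```text
clock: 8.2
position: [0.5224, -0.0402, 0.1747]
tcp_rot: [3.139, 0.0, 1.328]
force: [0.9, -0.6, -2.4]
opening: 0.0155
foot [ 0.5226 -0.0404  0.0647] err tool cm [0.0163 0.025  3.1656] yaw deg -0.2416142800901977 F [ 0.8519 -0.5698 -2.4024] M [-0.0695  0.0357  0.009 ] q7 [-0.6108  0.1659  0.6955  1.929  -0.119   1.0852 -0.1096] 8.2 0.015498265297889226
```

View pics/wq3.png

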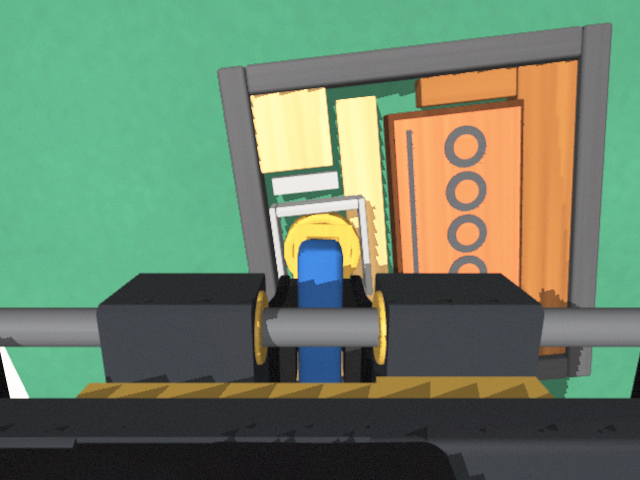

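Positions agree, so I lower the foot to just above the mouth and then feel my way in.

```bash
python3 -m jog '[{"tx":0,"ty":0.02,"tz":1,"yaw":0},{"tx":0,"ty":0.02,"tz":2,"yaw":0},{"tx":0.02,"ty":0.02,"tz":2.8,"yaw":0},{"tx":0.02,"ty":0.02,"tz":3.1,"yaw":0},{"tx":0.02,"ty":0.02,"tz":3.1,"yaw":0}]'
python3 -c "
from h import *
foot((.523,-.0403),1.332,.014)"
python3 -m jog '[{"tx":0,"ty":0,"tz":0.2,"yaw":0},{"tx":0,"ty":0,"tz":0.4,"yaw":0},{"tx":0,"ty":0,"tz":0.5,"yaw":0},{"tx":0,"ty":0,"tz":0.5,"yaw":0}]'
python3 -c "
from h import *
foot((.523,-.0403),1.332,.014)"
```

```text
clock: 8.75
position: [0.5223, -0.0402, 0.143]
tcp_rot: [3.14, 0.001, 1.328]
force: [-0.7, -0.4, -0.1]
opening: 0.0153
foot [ 0.5224 -0.0404  0.033 ] err tool cm [0.0236 0.0493 1.8979] yaw deg -0.24157256278289693 F [-0.7296 -0.3679 -0.0847] M [-0.1465 -0.0214  0.0109] q7 [-0.5962  0.2119  0.6885  1.9574 -0.1555  1.0238 -0.0806] 8.75 0.015252887993049592
clock: 9.15
position: [0.5225, -0.0402, 0.1381]
tcp_rot: [3.14, 0.001, 1.328]
force: [-0.6, -0.0, -1.1]
opening: 0.0152
foot [ 0.5227 -0.0404  0.0281] err tool cm [0.0174 0.0232 1.4111] yaw deg -0.24257984212072195 F [-0.5738 -0.0384 -1.0683] M [-0.0978 -0.0176 -0.0286] q7 [-0.5935  0.2193  0.687   1.9613 -0.1617  1.0138 -0.0756] 9.15 0.015239180774645308
```

```bash
python3 -m jog '[{"tx":0,"ty":0,"tz":0.15,"yaw":0},{"tx":0,"ty":0,"tz":0.3,"yaw":0},{"tx":0,"ty":0,"tz":0.4,"yaw":0},{"tx":0,"ty":0,"tz":0.4,"yaw":0}]'
python3 -c "
from h import *
foot((.523,-.0403),1.332,.014)"
```

```text
clock: 9.55
position: [0.523, -0.0403, 0.1342]
tcp_rot: [3.138, 0.001, 1.328]
force: [2.1, -0.2, -1.9]
opening: 0.0155
foot [ 0.5233 -0.0405  0.0242] err tool cm [ 0.0105 -0.0387  1.0196] yaw deg -0.2478913753792198 F [ 2.099  -0.2171 -1.8917] M [-0.1313 -0.481  -0.0254] q7 [-0.5912  0.2256  0.6856  1.9642 -0.1669  1.005  -0.0716] 9.55 0.01547413637450128
```

```bash
python3 -m jog '[{"tx":0,"ty":0.04,"tz":0.1,"yaw":0},{"tx":0,"ty":0.04,"tz":0.25,"yaw":0},{"tx":0,"ty":0.04,"tz":0.4,"yaw":0},{"tx":0,"ty":0.04,"tz":0.4,"yaw":0}]'
python3 -c "
from h import *
foot((.523,-.0403),1.332,.014)"
```

```text
clock: 9.95
position: [0.5232, -0.0404, 0.1299]
tcp_rot: [3.139, 0.001, 1.328]
force: [1.3, -0.5, -3.3]
opening: 0.0155
foot [ 0.5235 -0.0406  0.0199] err tool cm [ 0.0193 -0.054   0.5849] yaw deg -0.24699983799406314 F [ 1.2718 -0.4813 -3.2518] M [-0.1028 -0.1958  0.0004] q7 [-0.5884  0.2331  0.684   1.9669 -0.1728  0.9971 -0.0668] 9.95 0.015485768327885742
```

```bash
python3 -m jog '[{"tx":0,"ty":0.03,"tz":0.1,"yaw":0},{"tx":0,"ty":0.03,"tz":0.25,"yaw":0},{"tx":0,"ty":0.03,"tz":0.4,"yaw":0},{"tx":0,"ty":0.03,"tz":0.45,"yaw":0},{"tx":0,"ty":0.03,"tz":0.45,"yaw":0}]'
python3 -c "
from h import *
foot((.523,-.0403),1.332,.014)"
```

```text
clock: 10.45
position: [0.5234, -0.0405, 0.1252]
tcp_rot: [3.139, 0.001, 1.328]
force: [0.6, 0.2, -1.5]
opening: 0.0153
foot [ 0.5236 -0.0407  0.0152] err tool cm [ 0.0276 -0.0643  0.117 ] yaw deg -0.2507412471734621 F [ 0.6113  0.242  -1.4793] M [-0.1615 -0.0135  0.0046] q7 [-0.5853  0.241   0.6821  1.9699 -0.1791  0.9886 -0.0617] 10.45 0.015281321834866355
```

```bash
python3 -m jog '[{"tx":0,"ty":0,"tz":0.05,"yaw":0},{"tx":0,"ty":0,"tz":0.1,"yaw":0},{"tx":0,"ty":0,"tz":0.15,"yaw":0}]'
python3 -c "
from h import *
foot((.523,-.0403),1.332,.014)"
```

```text
clock: 10.75
position: [0.5235, -0.0405, 0.1239]
tcp_rot: [3.139, 0.001, 1.328]
force: [0.4, 0.3, 3.4]
opening: 0.0151
foot [ 0.5237 -0.0407  0.0139] err tool cm [ 0.0196 -0.0756 -0.0145] yaw deg -0.25051688423145396 F [0.3606 0.2591 3.3795] M [-0.1361  0.2957  0.0316] q7 [-0.5844  0.2432  0.6815  1.9708 -0.1811  0.9859 -0.0602] 10.75 0.015134082553761129
```

The key is home: the foot is at z = 13.9 mm against the 14 mm expected, and it touched bottom with about 5 N. Now I turn it clockwise, which is positive tool yaw, in steps of 5° or less while watching Mz.

```bash
cat > m.py <<'E'
from h import *
s=observe();R=Ro.from_euler('xyz',s['tcp_rot']).as_matrix();f=s['position']+.110*R[:,2]
print('Mz %.3f'%s['moment'][2],'yaw %.1f'%np.degrees(s['tcp_rot'][2]),'foot',f,'F',s['force'],'Mxy',s['moment'][:2],'open %.4f'%s['opening'],'q7 %.2f'%s['q'][6])
E
for i in 1 ; do python3 -m jog '[{"tx":0,"ty":0,"tz":0,"yaw":2},{"tx":0,"ty":0,"tz":0,"yaw":4},{"tx":0,"ty":0,"tz":0,"yaw":5},{"tx":0,"ty":0,"tz":0,"yaw":5}]' | head -1; python3 m.py; done
python3 -m jog '[{"tx":0,"ty":0,"tz":0,"yaw":2},{"tx":0,"ty":0,"tz":0,"yaw":4},{"tx":0,"ty":0,"tz":0,"yaw":5},{"tx":0,"ty":0,"tz":0,"yaw":5}]' | head -1; python3 m.py
```

```text
clock: 11.15
Mz -0.013 yaw 71.1 foot [ 0.5238 -0.0408  0.0139] F [ 1.3057 -0.7384 -1.0155] Mxy [-0.2136  0.0266] open 0.0153 q7 -0.14
clock: 11.55
Mz 0.133 yaw 66.1 foot [ 0.5241 -0.0408  0.014 ] F [ 0.9633  0.0169 -2.6231] Mxy [-0.1904 -0.2885] open 0.0158 q7 -0.23
```

```bash
python3 -m jog '[{"tx":0,"ty":-0.03,"tz":0.02,"yaw":2},{"tx":0,"ty":-0.03,"tz":0.02,"yaw":4},{"tx":0,"ty":-0.03,"tz":0.02,"yaw":5},{"tx":0,"ty":-0.03,"tz":0.02,"yaw":5}]' | head -1; python3 m.py
```

```text
clock: 11.95
Mz 0.207 yaw 61.2 foot [ 0.5242 -0.0408  0.014 ] F [ 0.8005 -0.1524 -1.2288] Mxy [-0.2848 -0.226 ] open 0.0155 q7 -0.31
```

```bash
python3 -m jog '[{"tx":0,"ty":-0.02,"tz":0,"yaw":2},{"tx":0,"ty":-0.02,"tz":0,"yaw":4},{"tx":0,"ty":-0.02,"tz":0,"yaw":5},{"tx":0,"ty":-0.02,"tz":0,"yaw":5}]' | head -1; python3 m.py
```

```text
clock: 12.35
Mz 0.149 yaw 56.2 foot [ 0.5242 -0.0409  0.014 ] F [ 1.9641 -1.7834 -2.2837] Mxy [-0.3372 -0.3718] open 0.0153 q7 -0.39
```

```bash
python3 -m jog '[{"tx":0,"ty":0,"tz":0,"yaw":2},{"tx":0,"ty":0,"tz":0,"yaw":4},{"tx":0,"ty":0,"tz":0,"yaw":5},{"tx":0,"ty":0,"tz":0,"yaw":5}]' | head -1; python3 m.py
```

```text
clock: 12.75
Mz 0.172 yaw 51.2 foot [ 0.5242 -0.0409  0.014 ] F [ 1.4356 -1.5425 -2.0422] Mxy [-0.3116 -0.2837] open 0.0155 q7 -0.47
```

```bash
python3 -m jog '[{"tx":0,"ty":0,"tz":0,"yaw":2},{"tx":0,"ty":0,"tz":0,"yaw":4},{"tx":0,"ty":0,"tz":0,"yaw":5},{"tx":0,"ty":0,"tz":0,"yaw":5}]' | head -1; python3 m.py
```

```text
clock: 13.15
Mz 0.173 yaw 46.3 foot [ 0.5242 -0.0409  0.014 ] F [ 1.6786 -1.4294 -1.687 ] Mxy [-0.3306 -0.3337] open 0.0153 q7 -0.56
```

```bash
python3 -m jog '[{"tx":0,"ty":0,"tz":0,"yaw":2},{"tx":0,"ty":0,"tz":0,"yaw":4},{"tx":0,"ty":0,"tz":0,"yaw":5},{"tx":0,"ty":0,"tz":0,"yaw":5}]' | head -1; python3 m.py
```

```text
clock: 13.55
Mz 0.202 yaw 41.3 foot [ 0.5243 -0.0409  0.014 ] F [ 1.7065 -1.3744 -2.0071] Mxy [-0.3663 -0.2509] open 0.0154 q7 -0.64
```

```bash
python3 - <<'E'
from h import *
im=snapshot('wrist');save('wt1',im)
E
```

```text
(no output)
```

View pics/wt1.png

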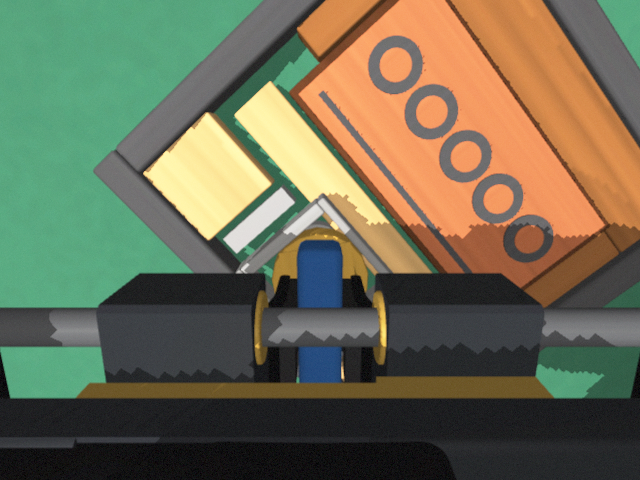

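The view shows the key in the socket and the bar still a few pixels short of the block, around (340,180). I carry on turning.

```bash
python3 -m jog '[{"tx":0,"ty":0,"tz":0,"yaw":2},{"tx":0,"ty":0,"tz":0,"yaw":4},{"tx":0,"ty":0,"tz":0,"yaw":4},{"tx":0,"ty":0,"tz":0,"yaw":4}]' | head -1; python3 m.py
```

```text
clock: 14.0
Mz 0.148 yaw 37.4 foot [ 0.5243 -0.041   0.014 ] F [ 2.6993 -0.9835 -2.0171] Mxy [-0.3753 -0.2524] open 0.0156 q7 -0.70
```

```bash
sed -i 's/^s=observe()/s=observe();import time/' m.py; python3 -m jog '[{"tx":0,"ty":0,"tz":0,"yaw":2},{"tx":0,"ty":0,"tz":0,"yaw":4},{"tx":0,"ty":0,"tz":0,"yaw":4},{"tx":0,"ty":0,"tz":0,"yaw":4}]' | head -1; python3 m.py
```

```text
clock: 14.4
Mz 0.154 yaw 33.5 foot [ 0.5243 -0.0411  0.014 ] F [ 1.9962 -1.3339 -2.7683] Mxy [-0.3841 -0.2857] open 0.0150 q7 -0.77
```

```bash
python3 -m jog '[{"tx":0,"ty":0,"tz":0,"yaw":2},{"tx":0,"ty":0,"tz":0,"yaw":4},{"tx":0,"ty":0,"tz":0,"yaw":5},{"tx":0,"ty":0,"tz":0,"yaw":5}]' | head -1; python3 m.py
```

```text
clock: 14.8
Mz 0.171 yaw 28.5 foot [ 0.5243 -0.0411  0.014 ] F [ 1.2039 -0.3385 -1.9824] Mxy [-0.4418 -0.2974] open 0.0154 q7 -0.85
```

```bash
python3 -m jog '[{"tx":0,"ty":0,"tz":0,"yaw":2},{"tx":0,"ty":0,"tz":0,"yaw":3},{"tx":0,"ty":0,"tz":0,"yaw":3}]' | head -1; python3 m.py
```

```text
clock: 15.1
Mz 0.169 yaw 25.5 foot [ 0.5243 -0.0411  0.014 ] F [ 0.8616 -1.6469 -1.808 ] Mxy [-0.4008 -0.2711] open 0.0153 q7 -0.90
```

```bash
python3 -m jog '[{"tx":0,"ty":0,"tz":0,"yaw":2},{"tx":0,"ty":0,"tz":0,"yaw":4},{"tx":0,"ty":0,"tz":0,"yaw":5},{"tx":0,"ty":0,"tz":0,"yaw":5}]' | head -1; python3 m.py
```

```text
clock: 15.5
Mz 0.186 yaw 20.6 foot [ 0.5244 -0.0411  0.014 ] F [ 2.0036 -1.3973 -1.9124] Mxy [-0.4463 -0.2978] open 0.0159 q7 -0.98
```

```bash
python3 - <<'E'
from h import *
im=snapshot('top')[190:320,275:405];save('tt1',cv2.resize(im,(520,520),interpolation=cv2.INTER_CUBIC))
E
```

```text
(no output)
```

View pics/tt1.png

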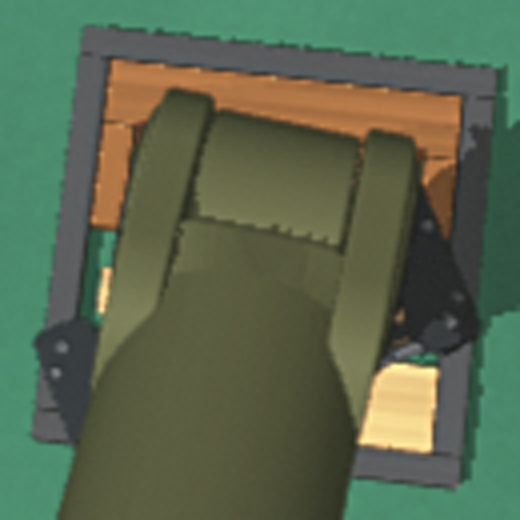

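The arm hides the forme from the top camera, so that view doesn't help. I continue by feel.

```bash
python3 -m jog '[{"tx":0,"ty":0,"tz":0,"yaw":2},{"tx":0,"ty":0,"tz":0,"yaw":4},{"tx":0,"ty":0,"tz":0,"yaw":5},{"tx":0,"ty":0,"tz":0,"yaw":5}]' | head -1; python3 m.py
```

```text
clock: 15.95
Mz 0.374 yaw 15.6 foot [ 0.5243 -0.0412  0.014 ] F [ 2.0604 -1.6365 -2.0582] Mxy [-0.4278 -0.1991] open 0.0155 q7 -1.06
```

```bash
python3 -m jog '[{"tx":0,"ty":0,"tz":0,"yaw":2},{"tx":0,"ty":0,"tz":0,"yaw":3},{"tx":0,"ty":0,"tz":0,"yaw":3}]' | head -1; python3 m.py
```

```text
clock: 16.25
Mz 0.628 yaw 12.7 foot [ 0.5242 -0.0412  0.014 ] F [ 2.17   -1.0327 -0.5895] Mxy [-0.479  -0.2315] open 0.0151 q7 -1.11
```

The moment climbed to 0.63 N·m, inside the 0.4–0.65 band, so I stop turning. I check the reading once while holding still.

```bash
python3 -m jog '[{"tx":0,"ty":0,"tz":0,"yaw":0}]' | head -1; python3 m.py; python3 -c "
from h import *
wsnap('wt2')"; python3 m.py
```

```text
clock: 16.35
Mz 0.566 yaw 12.8 foot [ 0.5242 -0.0411  0.014 ] F [ 0.8549 -1.7124 -1.739 ] Mxy [-0.4648 -0.2136] open 0.0153 q7 -1.10
Mz 0.545 yaw 12.8 foot [ 0.5242 -0.0411  0.014 ] F [ 1.6782 -2.0658 -1.8572] Mxy [-0.4137 -0.192 ] open 0.0153 q7 -1.10
```

View pics/wt2.png

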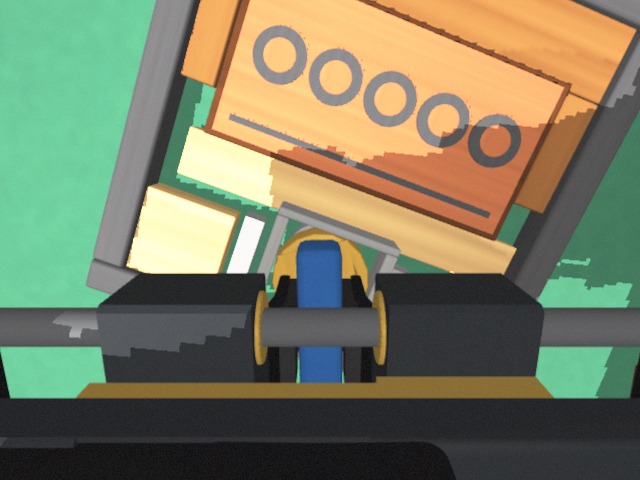

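The bar now lies flush against the block, with no green gap from (210,135) to (500,235). I ease the key back gently until the moment is gone.

```bash
python3 -m jog '[{"tx":0,"ty":0,"tz":0,"yaw":-2},{"tx":0,"ty":0,"tz":0,"yaw":-4},{"tx":0,"ty":0,"tz":0,"yaw":-4}]' | head -1; python3 m.py
```

```text
clock: 16.7
Mz 0.081 yaw 16.7 foot [ 0.5243 -0.0411  0.014 ] F [ 1.7295 -1.4993 -2.4974] Mxy [-0.3997 -0.2155] open 0.0152 q7 -1.04
```

```bash
python3 -m jog '[{"tx":0,"ty":0,"tz":0,"yaw":-1.5},{"tx":0,"ty":0,"tz":0,"yaw":-3},{"tx":0,"ty":0,"tz":0,"yaw":-3}]' | head -1; python3 m.py
```

```text
clock: 17.0
Mz -0.012 yaw 19.7 foot [ 0.5242 -0.0411  0.014 ] F [ 1.1983 -1.0681 -1.9595] Mxy [-0.3253 -0.2159] open 0.0154 q7 -0.99
```

```bash
python3 -m jog '[{"tx":0,"ty":0,"tz":-0.1,"yaw":0},{"tx":0,"ty":0,"tz":-0.25,"yaw":0},{"tx":0,"ty":0,"tz":-0.4,"yaw":0}]' | head -1; python3 m.py
```

```text
clock: 17.3
Mz 0.071 yaw 19.7 foot [ 0.524  -0.0411  0.018 ] F [ 1.3135 -1.2695 -4.4941] Mxy [-0.335 -0.236] open 0.0155 q7 -1.00
```

```bash
python3 -m jog '[{"tx":0,"ty":0.02,"tz":-0.1,"yaw":-1},{"tx":0,"ty":0.02,"tz":-0.25,"yaw":-1},{"tx":0,"ty":0.02,"tz":-0.4,"yaw":-1}]' | head -1; python3 m.py
```

```text
clock: 17.6
Mz 0.028 yaw 20.7 foot [ 0.5239 -0.041   0.0221] F [ 0.9855 -1.5286 -2.7732] Mxy [-0.1975 -0.1771] open 0.0154 q7 -0.98
```

```bash
python3 -m jog '[{"tx":0,"ty":0,"tz":-0.2,"yaw":0},{"tx":0,"ty":0,"tz":-0.5,"yaw":0},{"tx":0,"ty":0,"tz":-0.9,"yaw":0},{"tx":0,"ty":0,"tz":-1.3,"yaw":0}]' | head -1; python3 m.py
python3 -m jog '[{"tx":0,"ty":0,"tz":-1,"yaw":0},{"tx":0,"ty":0,"tz":-2,"yaw":0},{"tx":0,"ty":0,"tz":-3,"yaw":0},{"tx":0,"ty":0,"tz":-3,"yaw":0}]' | head -1; python3 m.py
python3 -c "
from h import *
wsnap('wt3')
goto([.4767,-.2813,.18],.248)"
```

```text
clock: 18.0
Mz 0.004 yaw 20.7 foot [ 0.5235 -0.0408  0.0354] F [ 0.3573  0.3244 -2.3194] Mxy [-0.002   0.1487] open 0.0154 q7 -1.00
clock: 18.4
Mz 0.002 yaw 20.7 foot [ 0.525  -0.0406  0.0674] F [ 0.0519  0.2749 -2.9661] Mxy [-0.0794  0.0732] open 0.0153 q7 -1.04
tx -12.93 ty 20.86 tz -0.34 yaw 6.5 q [-0.7615  0.1885  0.8685  1.9295 -0.1609  1.0901 -1.0365] clock 18.45
```

View pics/wt3.png

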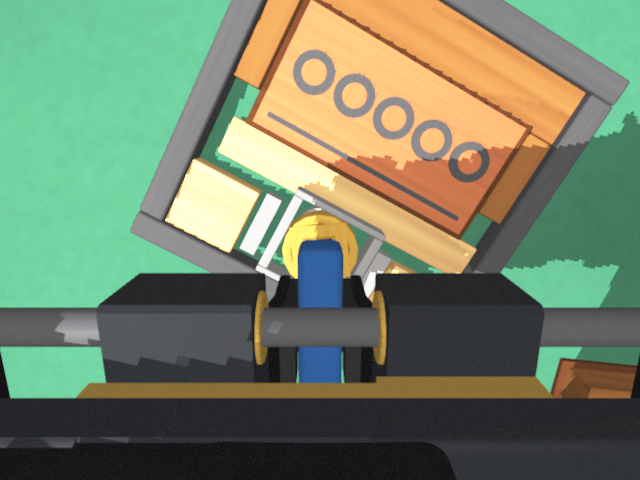

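The key is out with almost no drag, and the bar is still tight against the block. Next is the return to the stand.

```bash
python3 -m jog '[{"tx":-1.5,"ty":2.5,"tz":-0.3,"yaw":1},{"tx":-4,"ty":6,"tz":-0.3,"yaw":2},{"tx":-6.5,"ty":10,"tz":-0.3,"yaw":3},{"tx":-9,"ty":14,"tz":-0.3,"yaw":4},{"tx":-11,"ty":17.5,"tz":-0.3,"yaw":5},{"tx":-12.5,"ty":20,"tz":-0.3,"yaw":6.5},{"tx":-12.9,"ty":20.9,"tz":-0.3,"yaw":6.5},{"tx":-12.9,"ty":20.9,"tz":-0.3,"yaw":6.5},{"tx":-12.9,"ty":20.9,"tz":-0.3,"yaw":6.5}]'
python3 -c "
from h import *
foot((.4767,-.2813),.248,.032)
wsnap('wr1')"
```

```text
clock: 19.35
position: [0.4776, -0.28, 0.1791]
tcp_rot: [3.141, -0.004, 0.25]
force: [-0.4, 1.5, -2.2]
opening: 0.0153
foot [ 0.478  -0.28    0.0691] err tool cm [-0.1713  0.0884  3.712 ] yaw deg 0.11565999376837181 F [-0.3911  1.5224 -2.2033] M [-0.0143  0.0803 -0.0098] q7 [-0.3657  0.3006  0.9874  1.8619 -0.2802  1.1229 -0.5972] 19.35 0.0152690583514948
```

View pics/wr1.png

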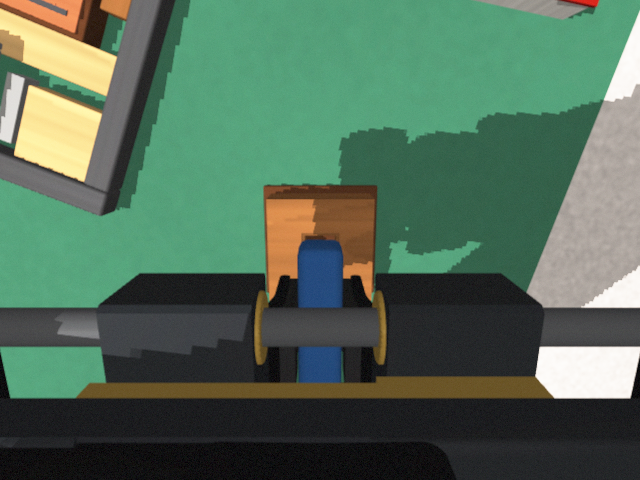

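```bash
python3 -m jog '[{"tx":-0.17,"ty":0.08,"tz":1,"yaw":0},{"tx":-0.17,"ty":0.08,"tz":2.2,"yaw":0},{"tx":-0.17,"ty":0.08,"tz":3.3,"yaw":0},{"tx":-0.17,"ty":0.08,"tz":3.7,"yaw":0},{"tx":-0.17,"ty":0.08,"tz":3.7,"yaw":0}]'|head -1; python3 -c "
from h import *
foot((.4767,-.2813),.248,.006)"
python3 -m jog '[{"tx":0,"ty":0,"tz":0.3,"yaw":0},{"tx":0,"ty":0,"tz":0.5,"yaw":0},{"tx":0,"ty":0,"tz":0.5,"yaw":0}]'|head -1; python3 m.py
```

```text
clock: 19.9
foot [ 0.4761 -0.2803  0.031 ] err tool cm [0.026  0.1103 2.5002] yaw deg 0.17660280063267195 F [ 0.3925 -0.3284 -2.6901] M [-0.0713  0.1524 -0.0362] q7 [-0.3296  0.3536  0.9574  1.8975 -0.3328  1.0577 -0.5546] 19.9 0.015278959164725237
clock: 20.2
Mz -0.007 yaw 14.4 foot [ 0.4761 -0.2803  0.0259] F [-0.861   0.2102 -2.3305] Mxy [-0.0876  0.1201] open 0.0152 q7 -0.55
```

```bash
python3 -m jog '[{"tx":0.03,"ty":0.1,"tz":0.3,"yaw":0},{"tx":0.03,"ty":0.1,"tz":0.8,"yaw":0},{"tx":0.03,"ty":0.1,"tz":1.3,"yaw":0},{"tx":0.03,"ty":0.1,"tz":1.7,"yaw":0},{"tx":0.03,"ty":0.1,"tz":1.9,"yaw":0},{"tx":0.03,"ty":0.1,"tz":1.9,"yaw":0}]'|head -1; python3 m.py
python3 -m jog '[{"tx":0,"ty":0,"tz":0.1,"yaw":0},{"tx":0,"ty":0,"tz":0.15,"yaw":0},{"tx":0,"ty":0,"tz":0.15,"yaw":0}]'|head -1; python3 m.py
```

```text
clock: 20.8
Mz 0.017 yaw 14.4 foot [ 0.4763 -0.2811  0.0065] F [ 0.6509  0.1233 -1.3761] Mxy [-0.1099  0.1583] open 0.0151 q7 -0.53
clock: 21.1
Mz -0.048 yaw 14.4 foot [ 0.4764 -0.2811  0.005 ] F [-0.4255 -0.0992 -2.4305] Mxy [-0.0865  0.1726] open 0.0153 q7 -0.52
```

```bash
python3 -m jog '[{"tx":0,"ty":0,"tz":0.05,"yaw":0},{"tx":0,"ty":0,"tz":0.05,"yaw":0}]'|head -1; python3 m.py
python3 -m jog '[{"tx":0,"ty":0,"tz":0,"yaw":0},{"tx":0,"ty":0,"tz":0,"yaw":0},{"tx":0,"ty":0,"tz":0,"yaw":0},{"tx":0,"ty":0,"tz":0,"yaw":0},{"tx":0,"ty":0,"tz":0,"yaw":0},{"tx":0,"ty":0,"tz":0,"yaw":0},{"tx":0,"ty":0,"tz":0,"yaw":0},{"tx":0,"ty":0,"tz":0,"yaw":0}]' 0 10; python3 m.py
```

```text
clock: 21.3
Mz -0.015 yaw 14.4 foot [ 0.4765 -0.2812  0.0049] F [-0.088   0.2929  1.7417] Mxy [-0.0001  0.3724] open 0.0155 q7 -0.52
clock: 22.1
position: [0.4764, -0.2813, 0.1149]
tcp_rot: [-3.141, -0.002, 0.251]
force: [0.1, 0.6, -0.4]
opening: 0.0713
Mz 0.017 yaw 14.4 foot [ 0.4766 -0.2812  0.0049] F [ 0.0949  0.6027 -0.4304] Mxy [-0.0472  0.1375] open 0.0713 q7 -0.52
```

Bottom contact felt at +4 N, and the gripper has released. I raise it straight up and back off to look.

```bash
python3 -m jog '[{"tx":0,"ty":0,"tz":-1,"yaw":0},{"tx":0,"ty":0,"tz":-3,"yaw":0},{"tx":0,"ty":0,"tz":-6,"yaw":0},{"tx":-2,"ty":0,"tz":-9,"yaw":0},{"tx":-4.5,"ty":0,"tz":-11.5,"yaw":0},{"tx":-4.5,"ty":0,"tz":-11.5,"yaw":0},{"tx":-4.5,"ty":0,"tz":-11.5,"yaw":0}]'
python3 -c "
from h import *
wsnap('we1');im=snapshot('top');save('te1',im);save('se1',snapshot('scene'))
save('te1c',cv2.resize(im[190:390,275:525],(800,640))[:600])"
```

```text
clock: 22.8
position: [0.4329, -0.2926, 0.2308]
tcp_rot: [-3.141, -0.005, 0.25]
force: [-0.1, 0.9, 0.3]
opening: 0.0874
```

View pics/we1.png

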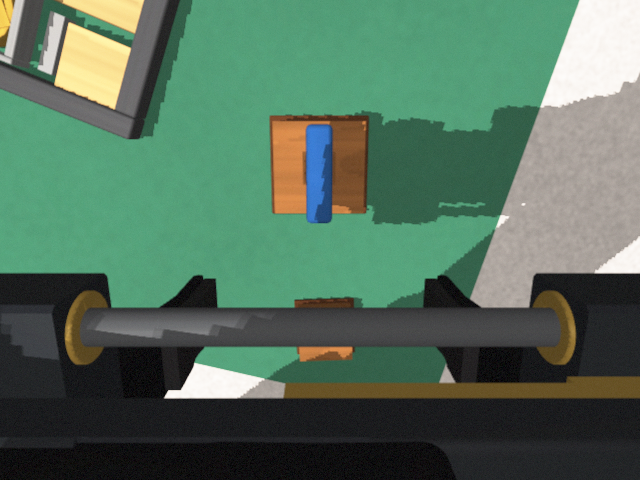

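View pics/te1c.png

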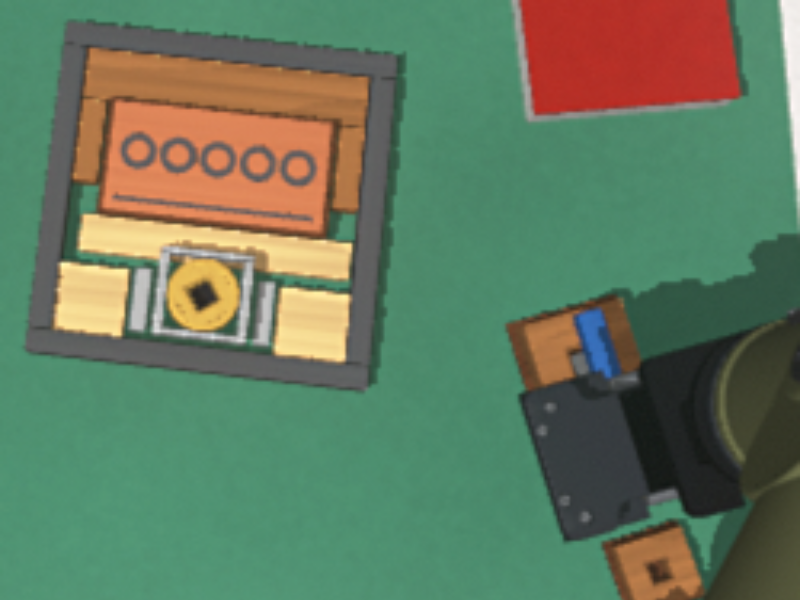

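View pics/se1.png

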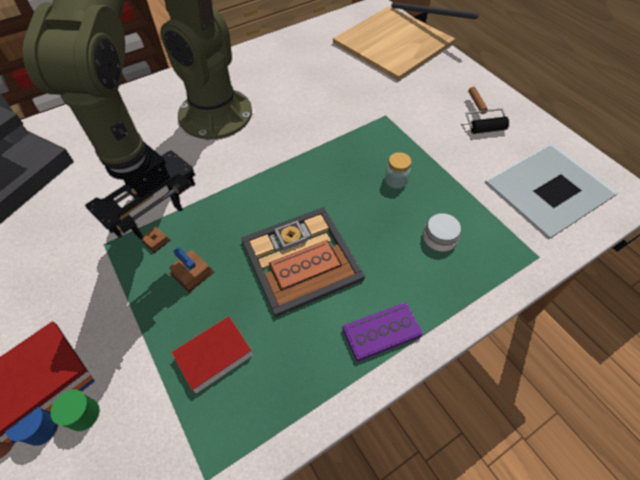

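The key stands upright in its stand at (319,173), just as at the start. In the top crop the socket has turned and the bar touches the block at about (215,225). The jar, ink tin and cards are unmoved. Handing in now.

```bash
python3 -c "
from h import *
print(close_job())"
```

```text
the job is handed in; nothing more can be done
None
```

The forme is locked, the key is back in its stand, and the job was handed in after about 23 s of robot time.

- **Going in:** The key went home in the socket with about 5 N at the bottom. The foot ended at 13.9 mm, against 14 mm expected.
- **Lock:** I turned it clockwise about 60°. The moment ran at 0.15–0.2 N·m, then climbed. I stopped at a reading of 0.63 N·m, which settled to about 0.55 N·m on holding; the good band is 0.4–0.65.
- **One slip in care:** I sent the last two turning steps together without reading the first result (0.37 N·m) before the second. It ended inside the band, but near the top.
- **Coming out:** I eased the key back until the moment was gone. It drew out with about 2–3 N of drag.
- **Last checks:** The key stands upright in the larger stand, as at the start. The bar is flush against the block. The jar, ink tin, cards and purple block look unmoved by eye, and the gripper touches nothing.
- **Checks that were weak or failed:**
  - The handle's height from the two close wrist views came out wrong (85 mm) because the views were too near each other. The other camera pairs gave 63–65 mm, and I used those.
  - The stand's height from the same two views was also off (16 mm against 30 mm). I took 30 mm from the text; touching the bottom of the hole at 5 mm agrees with it.
  - The foot read about 1 mm off the socket centre I had measured, with side forces of about 3 N or less.

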